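# Pull the tight stopper out of a pantry jar

## Robot

A 6-joint arm with a two-finger parallel gripper is mounted at the origin on the work surface. World frame = base frame: x ahead of the robot, y to its left, z up, the work surface at z = 0. Lengths are in m, angles in rad, forces in N, time in s.
With the tool pointing down it reaches from about 0.35 to 0.775 m from the base axis. Payload 7.3 kg.
Tool frame: the origin (TCP) lies at the centre of the arm's flange, where the gripper is bolted on; the fingertips stand 178 mm ahead of it and the grasp point (between the pads) lies 159 mm ahead of it; z points along the fingers, y is the line along which they close (so a half turn about z gives the same grasp; the last joint's range is limited). The gripper opens to 92 mm and grips with 3 to 60 N. Pads are 19 mm wide; open, the fingers measure 130 mm over their backs; the gripper's body (75 mm by 190 mm) begins 47 mm behind the grasp point.
Start: joints at [-1.27, 0.342, 1.524, -0, 1.275, -0.146], TCP at [0.227, -0.473, 0.405] pointing down, gripper open.
Joint ranges: [-2.53, 2.53], [-0.77, 2.02], [0.04, 2.7], [-1, 4.14], [0.28, 2.66], [-3.11, 3.11]. Speed limits (rad/s): [2.57, 2.57, 3.14, 3.14, 3.14, 3.14].

## Interface

Orientations are given as [roll, pitch, yaw] about the fixed x, y, z axes, in that order (R = Rz(yaw) Ry(pitch) Rx(roll)).
In Python, from cell import robot gives the robot as it stands.
- The arm moves only by the tool hand_motion, called as name(argument=value, ...), one argument or row to a line, values as JSON. Schema: {"type":"object","properties":{"deltas":{"type":"array","items":{"type":"number"},"minItems":6,"maxItems":48},"aperture":{"type":"number"},"clamp_n":{"type":"number"},"only":{"type":"string"},"quiet":{"type":"boolean"},"lines":{"type":"string"}},"required":["deltas"],"additionalProperties":false}. deltas is one flat list of numbers that holds 1 to 8 rows one after another, with no inner brackets; each row has 6 numbers: dx, dy, dz in normalised numbers (1 is 75 cm), then a rotation vector rx, ry, rz in normalised numbers (1 is 180 degrees); each row shifts and turns the commanded pose from where the row before left it, along the tool's axes as they then stand; what a row does not reach is not made up. A row lasts 1/12 s, in which the tool goes at most 0.0417 m and 0.125 rad, less where a joint would pass 70% of its speed; a pose out of reach is approached as far as the arm can. aperture is the finger opening in m, set as the call begins (left out keeps the last). The fingers move at their own pace and stop on an object; clamp_n is the grip in N (left out, the last holds). Time passes only in rows, so rows that do not move let the fingers close. The tool returns the time, the measured TCP pose, the force, the opening and the grip force at its end. only (a regular expression) keeps the lines of the reply that match it, lines (a string "A,B") keeps lines A to B, and quiet returns only ok. No shift or turn number may pass 1 either way. Input that does not fit is refused with a message, and nothing moves.
- robot.observe(): the state, without advancing time (a new reading comes with each control period).
- robot.read_camera(name): name is "side" or "top" or "wrist"; returns a dict with "image" (480x640x3 uint8, red, green, blue), "fx", "fy", "cx", "cy" (pixels), "pose" (4x4, takes a point from camera to world coordinates). Camera axes: x right, y down, z forward; pixel columns grow to the right and rows downward; lengths in m; the calibration is good to about 2 mm. The wrist camera is an equidistant fisheye: a pixel r from the principal point sees the ray r / f radians off the axis. A picture is of the moment at which its call begins. There is no depth.
- robot.hand_in(): hands the job in; it is judged then, once.
The state is a dict: "time": time; "qpos": joint angles; "qvel": joint speeds; "joint_efforts": joint torques, N m; "tool_pos": TCP position; "tool_rot": TCP orientation; "contact_force": force on the tool from outside, world axes, zero at the start; "torque": the same for the moment, N m; "opening": finger opening in m; "grip_force": force on a finger pad.
Only numpy, scipy, OpenCV 4.12 (cv2) and the standard library are available. Lean on these libraries where they do the work, as an engineer would, in place of code of your own. Each camera call takes 0.05 s, during which the arm holds its last target. There are 200 camera calls.

## Task

Open the glass jar of beans: hook the fork of the red-handled puller under its green cap from the clear side, pull straight up until the cap pops out, carry it on the fork to the round wooden board and stand it there upright beside the small can, well inside the edge. Then draw the fork clear and stand the puller gently back, upright, in the middle of its cork mat. Leave the jar and the other goods standing where they are, and never touch the cap with the gripper itself.

Things in the scene. Friction and masses are not known exactly. Their poses are not given: they have to be found in the camera images.
- puller: stopper puller, an about 250 g steel C-frame standing on its own flat two-tined fork; 89 x 82 mm, 102 mm tall. Origin: middle of the fork's mouth, on its underside; +x is the way the mouth opens (slide it along +x to hook), z up. Spine 30 mm wide at x -53 to -45, up to z 53; top arm 26 mm wide, z 45 to 53, from the spine to x +16. Hold it upright
- puller_fork (a point): middle of the fork's mouth, level with the top of the tines, 5 mm above the puller's origin. Fork 5 mm thick; tines along x at y 30 to 41 mm on both sides (60 mm clear between), ending at x +36; the crosspiece closes the mouth behind, x -52 to -36
- puller_grip (a point): middle of the puller's red upright grip, 78 mm above its origin and centred over it; the grip is 40 mm along x, 14 mm thick along y, z 53 to 102: grip it here from above, across y
- cap: green push-in cap, about 60 g. Origin: centre of the underside of its round head (76 mm across, 14 mm thick, above the origin); z up. Below hangs a white plug 24 mm long, 42 mm across at most, with a flat foot 35 mm across on which the cap stands. A sprung seal in the jar holds it; it pops at 6 to 12 N of upward pull and is wholly free when 24 mm up
- jar: clear glass jar of red-brown beans, 1.5 to 1.8 kg, loose. Origin: centre of its foot; z up. 100 mm across up to z 78, shoulder sloping in to 60 mm across at z 94, neck 57 mm across at most, rim at z 120 on which the cap's head rests: a gap of 26 mm under the head, open all round. Its yaw means nothing
- board: round wooden board, fixed, 200 mm across, 12 mm thick. Origin: centre of its underside, on the counter. The cap goes on it, beside the small can that stands near one edge
- mat: round cork mat, fixed, 150 mm across, 5 mm thick. Origin: centre of its underside, on the counter. The puller starts on it and goes back on it
- sauce: bystander: red sauce bottle, 72 mm across, 180 mm tall. Origin: centre of its foot. It, the tall can and the carton stand close round the jar on three sides; the fourth is clear
- corn: bystander: tall can with a yellow label, 74 mm across, 172 mm tall. Origin: centre of its foot
- carton: bystander: upright carton, white with a red and a green band, 58 mm (its x) x 70 mm (its y) x 165 mm tall. Origin: centre of its foot
- paste: bystander: small can with a red label, 56 mm across, 88 mm tall, standing on the board. Origin: centre of its foot
Things that resemble listed ones, but are neither listed nor needed, are in the scene too. Leave any blue look-alike of the puller alone.

How it is judged:
On the way, in this order (a step that is already met when the one before it is completed fails the run):
1. the puller is held with its fork hooked under the head of the cap, round the neck, while the cap still sits home in the jar (horizontal distance between puller_fork and cap below 0.018 m and z of puller_fork in the frame of cap between -0.024 and 0.003 m and z of cap in the frame of jar below 0.124 m and contact force between the fingers and puller above 1 N), for 0.1 s.
2. the cap is out of the jar, lying on the fork of the held puller (z of cap in the frame of jar above 0.146 m and horizontal distance between puller_fork and cap below 0.025 m and z of puller_fork in the frame of cap between -0.006 and 0.004 m and contact force between the fingers and puller above 1 N), for 0.2 s.
3. the cap stands the right way up on the board and the fork is drawn clear of it (horizontal distance between cap and board below 0.065 m and z of cap in the frame of board between 0.032 and 0.04 m and angle between cap's own z axis and vertical below 0.12 rad and horizontal distance between puller_fork and cap above 0.06 m and linear speed of cap below 0.02 m/s), for 0.2 s.
At the end, for the whole second after the job is handed in: Cap upright (0.12 rad), at rest on its plug on the board, within 65 mm of its centre; puller upright, at rest on the mat, fork's middle within 35 mm of its centre; jar upright within 30 mm, bottle, both cans and carton within 20 mm of their starts (horizontal distance between cap and board below 0.065 m and z of cap in the frame of board between 0.032 and 0.04 m and angle between cap's own z axis and vertical below 0.12 rad and linear speed of each of cap, puller, jar below 0.02 m/s and horizontal distance between puller and mat below 0.035 m and z of puller in the frame of mat below 0.009 m and angle between puller's own z axis and vertical below 0.08 rad and angle between jar's own z axis and vertical below 0.05 rad and distance of jar from where it was at the start of the episode below 0.03 m and distance of each of sauce, corn, carton, paste from where it was at the start of the episode below 0.02 m); the robot touches nothing.
It fails at once if the jar is tipped by more than 0.15 rad or shifted by more than 30 mm (angle between jar's own z axis and vertical above 0.15 rad or distance of jar from where it was at the start of the episode above 0.03 m).
It fails at once if the bottle, the tall can, the carton or the small can is shifted by more than 20 mm or tipped by more than 0.25 rad (distance of any of sauce, corn, carton, paste from where it was at the start of the episode above 0.02 m or angle between any of sauce, corn, carton, paste's own z axis and vertical above 0.25 rad).
It fails at once if the gripper itself touches the cap (contact force between any of the fingers, the arm and cap above 1 N).
It fails at once if the cap falls off the fork on the way (height (world z) of cap above 0.065 m and horizontal distance between cap and jar above 0.05 m and distance between puller_fork and cap above 0.06 m).
It fails at once if the puller is let fall (contact force between the fingers and puller below 0.3 N and linear speed of puller above 0.5 m/s).
It also fails if it takes over 72 s, if anything falls off the work surface, if the arm or the gripper's body presses on something with over 40 N, if the wrist force passes 120 N, or if a joint passes its speed limit or range.

## Working session

There is one attempt and no reset: what is moved stays moved. The work goes in short steps, Python scripts to look and compute and a tool call to move; the robot and the scene stay as the last step left them, time stands still between calls to the robot, and variables do not carry over. Pictures are saved under pics/ and viewed, at most 10 in all, crops included, and the job is handed in when it is done.

```bash
ls; mkdir -p pics
```

Run:
```python
from cell import robot
import cv2,numpy as np
for n in ["side","top","wrist"]:
    c=robot.read_camera(n); cv2.imwrite(f"pics/{n}0.png",c["image"][:,:,::-1])
    print(n,c["fx"],c["fy"],c["cx"],c["cy"],np.round(c["pose"],3).tolist())
print(robot.observe())
```

```text
pics
side 474.8031475360225 474.8031475360225 323.3882889873244 245.20277476257507 [[-0.945, -0.187, 0.269, 0.177], [-0.327, 0.575, -0.75, 0.913], [-0.014, -0.796, -0.605, 0.825], [0.0, 0.0, 0.0, 1.0]]
top 579.6987781741554 579.6987781741554 323.2697665707934 245.63115794832456 [[-0.012, -0.978, 0.209, 0.198], [-1.0, 0.012, 0.001, -0.026], [-0.004, -0.209, -0.978, 1.576], [0.0, 0.0, 0.0, 1.0]]
wrist 371.64829954431775 371.64829954431775 317.6082440414775 241.76652596072861 [[0.431, -0.866, -0.254, 0.294], [-0.902, -0.414, -0.119, -0.44], [-0.001, 0.28, -0.96, 0.384], [0.0, 0.0, 0.0, 1.0]]
{'time': 0.15, 'qpos': array([-1.26998621e+00,  3.42536213e-01,  1.52474626e+00,  2.20756600e-05,
        1.27543395e+00, -1.46036724e-01]), 'qvel': array([ 8.89088641e-04, -2.55671500e-03, -1.93004621e-03, -7.14290086e-04,
       -4.81688518e-05, -8.47776601e-04]), 'joint_efforts': array([ 1.31999979e-03, -4.31470942e+01, -2.44351977e+01,  7.18280836e-02,
        5.38211607e-02, -8.62147499e-05]), 'tool_pos': array([ 0.22684237, -0.47335901,  0.40423617]), 'tool_rot': array([-3.14048392e+00, -1.84416526e-04,  4.46840296e-01]), 'contact_force': array([-0.36125728, -0.46723783,  0.26579931]), 'torque': array([0.0075282 , 0.00482366, 0.03133797]), 'grip_force': 0.0, 'opening': 0.09144408412600247}
```

View pics/side0.png

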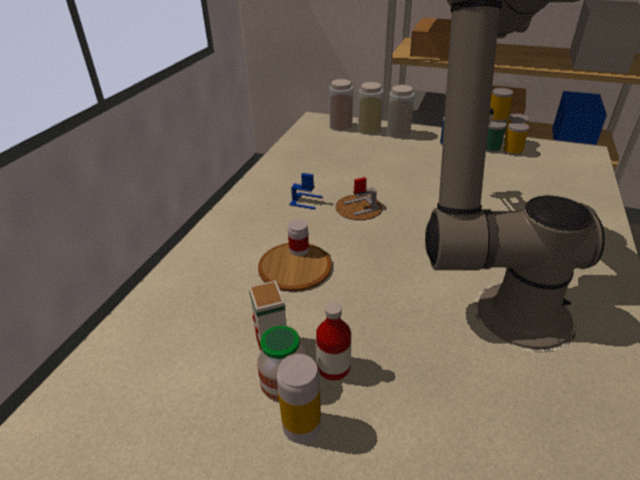

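View pics/top0.png

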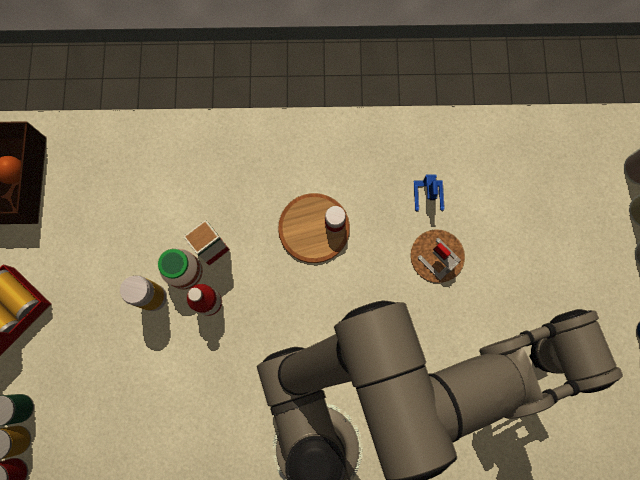

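Side view: jar with green cap at (280,340), carton (268,310), sauce (333,340), corn (300,400), board (295,265) with paste (298,238). The candidates for the puller are the red-handled one on the mat (360,190) and the blue look-alike (303,190). Top view: red one at (445,252) on mat (438,257), blue one at (430,190), cap at (174,263). I choose the red one and check it in a close crop.

Run:
```python
import cv2,numpy as np
t=cv2.imread("pics/top0.png");s=cv2.imread("pics/side0.png");w=cv2.imread("pics/wrist0.png")
a=cv2.resize(t[215:295,400:480],(400,300*400//300),interpolation=cv2.INTER_CUBIC)[:,:]
b=cv2.resize(s[165:225,320:400],(400,300),interpolation=cv2.INTER_CUBIC)
b=np.vstack([b,np.zeros((100,400,3),np.uint8)])
cv2.imwrite("pics/crop1.png",np.hstack([a,b]));
```

```text
(no output)
```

View pics/crop1.png

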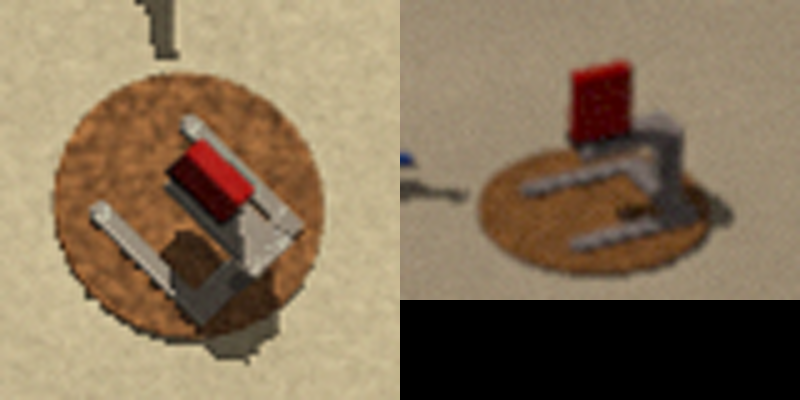

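View pics/wrist0.png

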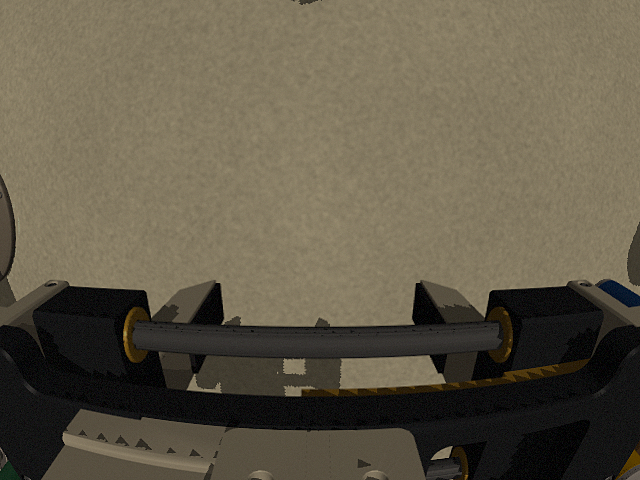

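The crop confirms the red-handled puller. Its tine tips lie at top pixels (420,257) and (437,239) and its crosspiece at (441,279) to (459,261), so it opens at a yaw of about 45°. The wrist view shows no goods yet. Next I measure.

Create h.py:
```python
import numpy as np,cv2
from cell import robot
from scipy.optimize import least_squares
def cam(n): return robot.read_camera(n)
def ray(c,n,p):
    d=np.array([(p[0]-c["cx"])/c["fx"],(p[1]-c["cy"])/c["fy"]])
    if n=="wrist":
        r=np.hypot(*d); v=np.array([*(d/r*np.sin(r)),np.cos(r)]) if r>0 else np.array([0,0,1.])
    else: v=np.array([*d,1.])
    P=np.array(c["pose"]); v=P[:3,:3]@v
    return P[:3,3],v/np.linalg.norm(v)
def plane(c,n,p,z):
    o,d=ray(c,n,p); return o+d*(z-o[2])/d[2]
def tri(*rays):
    A=sum(np.eye(3)-np.outer(d,d) for o,d in rays); b=sum((np.eye(3)-np.outer(d,d))@o for o,d in rays)
    X=np.linalg.solve(A,b); return X,[np.linalg.norm(np.cross(X-o,d)) for o,d in rays]
def hsv(c): return cv2.cvtColor(c["image"],cv2.COLOR_RGB2HSV)
def blobs(m,box,amin=15):
    x0,y0,x1,y1=box; mm=np.zeros_like(m);mm[y0:y1,x0:x1]=m[y0:y1,x0:x1]
    cs,_=cv2.findContours(mm,cv2.RETR_EXTERNAL,cv2.CHAIN_APPROX_NONE)
    return sorted([k for k in cs if cv2.contourArea(k)>=amin],key=cv2.contourArea,reverse=True)
def cen(k):
    m=cv2.moments(k); return np.array([m["m10"]/m["m00"],m["m01"]/m["m00"]])
def inr(H,lo,hi): return cv2.inRange(H,np.array(lo),np.array(hi))
def red(H): return inr(H,(0,170,60),(8,255,255))|inr(H,(172,170,60),(180,255,255))
def green(H): return inr(H,(45,120,40),(85,255,255))
```

Run:
```python
from h import *
np.set_printoptions(precision=4,suppress=True)
C={n:cam(n) for n in("top","side")};H={n:hsv(C[n]) for n in C}
def show(name,f,boxes):
    P={}
    for n in C:
        b=blobs(f(H[n]),boxes[n])
        for k in b[:3]: print(name,n,cen(k),cv2.contourArea(k),cv2.boundingRect(k), cv2.fitEllipse(k) if len(k)>5 else "")
        P[n]=cen(b[0])
    X=tri(*[ray(C[n],n,P[n]) for n in C]);print("  ->",*X)
show("cap",green,dict(top=(150,240,200,290),side=(255,320,305,365)))
show("grip",red,dict(top=(410,230,470,285),side=(345,170,375,205)))
show("sauce",red,dict(top=(185,280,225,320),side=(310,305,355,385)))
show("paste",red,dict(top=(320,200,355,245),side=(285,220,315,260)))
brown=lambda h:inr(h,(4,80,70),(20,230,255))
show("board",brown,dict(top=(270,185,360,270),side=(250,238,340,295)))
show("mat",brown,dict(top=(405,225,470,290),side=(330,190,388,222)))
show("cartontop",brown,dict(top=(180,215,225,258),side=(245,280,285,310)))
for nm,p,z in [("corn",(135,289),.172),("saucecap",(196,296),.18),("pastetop",(335,213),.1),]:
    print(nm,plane(C["top"],"top",p,z))
for p,z in [((420,257.4),.01),((437.4,239.4),.01),((441,279),.01),((459,261),.01)]: print(plane(C["top"],"top",p,z))
```

```text
cap top [172.4381 263.1105] 638.0 (158, 249, 30, 29) ((172.43484497070312, 263.1129150390625), (27.940359115600586, 29.15984344482422), 53.74282455444336)
cap side [279.2531 341.2371] 937.0 (260, 325, 39, 34) ((279.2413024902344, 341.2582092285156), (31.144182205200195, 38.41339874267578), 79.5598373413086)
  -> [0.4685 0.3607 0.1254] [np.float64(0.0007504700703239195), np.float64(0.0007504700703237501)]
grip top [443.3542 249.1641] 64.0 (437, 243, 13, 13) ((443.4127502441406, 249.19989013671875), (5.157959461212158, 17.58826446533203), 133.392578125)
grip side [359.5169 184.7679] 123.5 (354, 178, 12, 15) ((359.5446472167969, 184.8631591796875), (11.47633171081543, 15.763236045837402), 19.73942756652832)
  -> [ 0.5042 -0.3401  0.0801] [np.float64(0.0005229726134250572), np.float64(0.0005229726134251216)]
sauce top [206.4399 292.8764] 195.5 (191, 284, 24, 24) ((204.0425567626953, 293.61627197265625), (17.081802368164062, 24.66495132446289), 131.85687255859375)
sauce top [190.0521 302.7031] 32.0 (187, 295, 7, 15) ((189.9373779296875, 302.2852783203125), (4.450371742248535, 12.851655960083008), 155.01419067382812)
sauce side [329.5077 335.7071] 630.0 (316, 318, 32, 36) ((330.17877197265625, 336.08746337890625), (27.801149368286133, 32.10587692260742), 156.7587432861328)
sauce side [334.9899 376.7677] 16.5 (332, 375, 8, 5) ((334.9773254394531, 376.8746643066406), (4.350985050201416, 7.0681304931640625), 91.86985778808594)
  -> [0.3953 0.2802 0.0824] [np.float64(0.0009280131635142954), np.float64(0.0009280131635143546)]Traceback (most recent call last):
  File "<stdin>", line 14, in <module>
  File "<stdin>", line 9, in show
IndexError: list index out of range
```

Run:
```python
from h import *
np.set_printoptions(precision=4,suppress=True)
C={n:cam(n) for n in("top","side")};H={n:hsv(C[n]) for n in C}
def show(name,f,boxes,amin=15):
    P={}
    for n in C:
        b=blobs(f(H[n]),boxes[n],amin)
        for k in b[:2]: print(name,n,cen(k),cv2.contourArea(k),cv2.boundingRect(k))
        if b: P[n]=np.array(cv2.fitEllipse(b[0])[0])
    if len(P)==2: print("  ->",*tri(*[ray(C[n],n,P[n]) for n in C]))
    return P
brown=lambda h:inr(h,(4,80,50),(22,255,255))
B=show("board",brown,dict(top=(270,185,360,270),side=(250,238,340,295)))
M=show("mat",brown,dict(top=(405,225,470,290),side=(330,190,388,222)))
for P,z in((B,.012),(M,.005)): print({n:plane(C[n],n,P[n],z) for n in P})
show("cartontop",brown,dict(top=(180,215,225,258),side=(245,280,285,310)))
white=lambda h:inr(h,(0,0,130),(180,70,255))
show("paste top",white,dict(top=(320,200,350,228),side=(280,215,315,240)))
show("corn top",white,dict(top=(110,265,165,315),side=(270,350,325,380)))
show("sauce cap",white,dict(top=(185,285,205,305),side=(320,300,345,322)))
for n,p,z in [("top",(135,289),.172),("side",(299,368),.172),("top",(196,296),.18),("side",(333,311),.18),("top",(335,213),.1),("top",(202,236),.165),("side",(267,297),.165)]:
    print(n,p,z,plane(C[n],n,p,z))
for p,z in [((420,257.4),.01),((437.4,239.4),.01),((441,279),.01),((459,261),.01)]: print(plane(C["top"],"top",p,z))
```

```text
board top [313.6078 227.6731] 3898.0 (278, 193, 72, 72)
board side [291.7525 269.1773] 2772.5 (251, 238, 82, 57)
  -> [ 0.594   0.0039 -0.0098] [np.float64(0.004730847618020732), np.float64(0.0047308476180206215)]
mat top [437.2954 255.6856] 2250.5 (410, 229, 55, 55)
mat side [355.3448 207.953 ] 655.5 (335, 190, 49, 31)
  -> [ 0.504  -0.3388  0.0004] [np.float64(0.001216808794285509), np.float64(0.001216808794285663)]
{'top': array([0.5839, 0.0024, 0.012 ]), 'side': array([0.5881, 0.0274, 0.012 ])}
{'top': array([ 0.5019, -0.338 ,  0.005 ]), 'side': array([ 0.5035, -0.3319,  0.005 ])}
cartontop top [200.6961 236.2496] 464.0 (185, 222, 32, 30)
cartontop side [267.5461 292.3907] 569.5 (251, 280, 34, 27)
  -> [0.5269 0.2817 0.1671] [np.float64(0.00045375626013807106), np.float64(0.00045375626013840104)]
paste top top [334.9033 214.9866] 262.0 (325, 206, 20, 19)
paste top top [345.3435 205.3008] 82.0 (337, 200, 13, 22)
paste top side [296.2809 224.3633] 562.5 (280, 215, 35, 25)
  -> [ 0.5993 -0.0556  0.089 ] [np.float64(0.0002537641771780334), np.float64(0.00025376417717808873)]
corn top top [130.4291 285.9114] 1774.0 (110, 265, 55, 50)
corn top side [296.6268 367.9053] 799.0 (277, 354, 40, 26)
  -> [0.3996 0.4451 0.1752] [np.float64(0.002263534199850625), np.float64(0.0022635341998505287)]
sauce cap top [194.3829 293.7085] 107.5 (189, 288, 12, 13)
sauce cap side [331.4737 307.3142] 313.5 (320, 300, 25, 22)
  -> [0.3839 0.2915 0.1724] [np.float64(0.001281193768388097), np.float64(0.001281193768388137)]
top (135, 289) 0.172 [0.396  0.4368 0.172 ]
side (299, 368) 0.172 [0.3943 0.4416 0.172 ]
top (196, 296) 0.18 [0.376  0.2855 0.18  ]
side (333, 311) 0.18 [0.3793 0.3024 0.18  ]
top (335, 213) 0.1 [ 0.6015 -0.0558  0.1   ]
top (202, 236) 0.165 [0.5284 0.2789 0.165 ]
side (267, 297) 0.165 [0.5226 0.2924 0.165 ]
[ 0.4968 -0.2893  0.01  ]
[ 0.5469 -0.3398  0.01  ]
[ 0.4361 -0.3437  0.01  ]
[ 0.4854 -0.3958  0.01  ]
```

The mat centre is at (0.503,-0.337), the board at about (0.585,0.003), the paste at (0.600,-0.056) and the cap at (0.4685,0.361). The clear side lies toward +x+y, at about 40°. I go above the puller and refine with the wrist camera.

Units first: shifts go in shares of 75 cm and turns go in shares of 180 degrees. So -0.1045 rad is -0.0333.

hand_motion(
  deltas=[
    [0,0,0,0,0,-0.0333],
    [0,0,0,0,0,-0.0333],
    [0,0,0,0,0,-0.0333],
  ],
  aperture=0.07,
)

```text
refused: deltas: the value is too short (schema: minItems 6). Nothing was moved.
```

The error is about the shape of the input: one flat list, 6 numbers to a row, no inner brackets. Fixing that and sending the same move.

hand_motion(
  deltas=[0,0,0,0,0,-0.0333,0,0,0,0,0,-0.0333,0,0,0,0,0,-0.0333],
  aperture=0.07,
)

```text
time: 0.6
tool_pos: [0.2269, -0.4734, 0.4047]
tool_rot: [-3.142, -0.0, 0.765]
contact_force: [-0.3, 0.2, 0.4]
opening: 0.0763
grip_force: 0.0
```

hand_motion(
  deltas=[0.04,0.0133,0.0067,0,0,0,0.0507,0.016,0.008,0,0,0,0.0507,0.016,0.008,0,0,0,0.0507,0.016,0.008,0,0,0,0.0507,0.016,0.008,0,0,0,0.0507,0.016,0.008,0,0,0,0.0507,0.016,0.008,0,0,0,0.0453,0.0147,0.004,0,0,0],
)

```text
time: 1.27
tool_pos: [0.5044, -0.338, 0.3599]
tool_rot: [-3.141, -0.0, 0.761]
contact_force: [1.1, -1.2, -0.1]
opening: 0.0699
grip_force: 0.0
```

hand_motion(
  deltas=[0,0,0,0,0,0,0,0,0,0,0,0,0,0,0,0,0,0],
)

```text
time: 1.52
tool_pos: [0.5024, -0.3396, 0.3605]
tool_rot: [-3.141, 0.001, 0.761]
contact_force: [0.3, -0.0, 0.5]
opening: 0.0701
grip_force: 0.0
```

Run:
```python
from h import *
np.set_printoptions(precision=4,suppress=True)
c=cam("wrist");cv2.imwrite("pics/w1.png",c["image"][:,:,::-1]);s=robot.observe();print(s["tool_pos"],s["tool_rot"],s["contact_force"])
```

```text
[ 0.5019 -0.3401  0.3608] [-3.1414  0.0005  0.7597] [ 0.1146  0.0534 -1.5562]
```

View pics/w1.png

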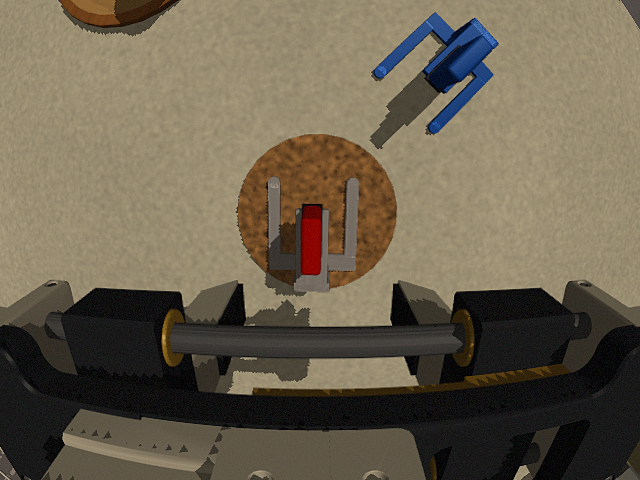

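The wrist view shows the red grip at about (312,240), tines ending at (274,178) and (353,178), and the mat around (317,212). The blue puller is off to the upper right.

Run:
```python
from h import *
np.set_printoptions(precision=4,suppress=True)
n="wrist";c=cam(n);s=robot.observe();t=s["tool_pos"];y=s["tool_rot"][2]
print(t,y)
R=np.array([[np.cos(y),np.sin(y)],[np.sin(y),-np.cos(y)]]) # tool xy axes cols
H=hsv(c);k=blobs(red(H),(280,180,350,290))[0];print(cv2.boundingRect(k),cv2.minAreaRect(k))
def f(name,p,z):
    X=plane(c,n,p,z);print(name,X[:2],"tool",R.T@(X[:2]-t[:2]))
x0,y0,w,h=cv2.boundingRect(k)
f("redback.107",(x0+w/2,y0+h),.107);f("redfront.107",(x0+w/2,y0),.107);f("redfront.058",(x0+w/2,y0),.058)
g=inr(H,(0,0,60),(180,60,255))
for r in (185,195,240,250):
    row=np.where((H[r,255:375,1]<60))[0]+255; print(r,row[:3],row[-3:],len(row))
for nm,p in [("tipL",(274,177)),("tipR",(353,177)),("backL",(270,270)),("backR",(356,270))]: f(nm,p,.01)
b=inr(H,(4,80,50),(22,255,255)); bb=blobs(b,(225,125,405,300))[0]; e=cv2.fitEllipse(cv2.convexHull(bb)); print(e); f("mat",e[0],.005)
# grip height: width 14mm of back vs px -> triangulate with top view
ct=cam("top");kt=blobs(red(hsv(ct)),(410,230,470,285))
print("top red pts", tri(ray(ct,"top",cen(kt[0])),ray(c,n,cen(k))) if kt else None)
```

```text
[ 0.5016 -0.3403  0.3609] 0.7589521875433647
(300, 205, 22, 69) ((310.5, 239.0), (68.0, 21.0), 90.0)
redback.107 [ 0.4863 -0.3468] tool [-0.0156 -0.0058]
redfront.107 [ 0.5207 -0.3146] tool [ 0.0315 -0.0056]
redfront.058 [ 0.5134 -0.3203] tool [ 0.0223 -0.0065]
185 [268 269 270] [355 356 357] 24
195 [268 269 270] [355 356 357] 24
240 [268 269 270] [354 355 356] 35
250 [269 270 271] [352 353 354] 34
tipL [ 0.5022 -0.2842] tool [ 0.039  -0.0404]
tipR [ 0.5507 -0.3355] tool [0.0389 0.0302]
backL [ 0.4335 -0.3403] tool [-0.0494 -0.0469]
backR [ 0.49   -0.3998] tool [-0.0494  0.0352]
((316.71978759765625, 210.830810546875), (156.35244750976562, 159.73374938964844), 86.47042083740234)
mat [ 0.5051 -0.334 ] tool [ 0.0069 -0.0022]
top red pts None
```

Converted, 0.02 m is 0.0267, 0.008 m is 0.0107.

hand_motion(
  deltas=[0.004,-0.0073,0.0133,0,0,0,0,0,0.0267,0,0,0,0,0,0.0267,0,0,0,0,0,0.0267,0,0,0,0,0,0.0267,0,0,0,0,0,0.02,0,0,0,0,0,0.0107,0,0,0,0,0,0.0053,0,0,0],
  aperture=0.05,
)

```text
time: 2.33
tool_pos: [0.5001, -0.3342, 0.2428]
tool_rot: [-3.14, 0.0, 0.759]
contact_force: [0.1, -0.1, 0.5]
opening: 0.05
grip_force: 0.0
```

hand_motion(
  deltas=[0,0,0,0,0,0,0,0,0,0,0,0,0,0,0,0,0,0,0,0,0,0,0,0],
)

```text
time: 2.67
tool_pos: [0.5011, -0.3338, 0.2448]
tool_rot: [3.14, -0.0, 0.76]
contact_force: [-0.1, 0.4, 0.4]
opening: 0.0503
grip_force: 0.0
```

hand_motion(
  deltas=[0,0,0,0,0,0,0,0,0,0,0,0,0,0,0,0,0,0,0,0,0,0,0,0,0,0,0,0,0,0,0,0,0,0,0,0,0,0,0,0,0,0,0,0,0,0,0,0],
  aperture=0.0,
  clamp_n=40,
)

```text
time: 3.33
tool_pos: [0.501, -0.3336, 0.2437]
tool_rot: [3.141, -0.0, 0.76]
contact_force: [1.0, -0.2, 0.8]
opening: 0.0137
grip_force: 40.0
```

Converted, -0.03 m is -0.04, -0.025 m is -0.0333.

hand_motion(
  deltas=[0,0,-0.0133,0,0,0,0,0,-0.0333,0,0,0,0,0,-0.04,0,0,0,0,0,-0.04,0,0,0,0,0,-0.04,0,0,0,0,0,-0.04,0,0,0,0,0,-0.04,0,0,0,0,0,-0.0267,0,0,0],
)

```text
time: 4.0
tool_pos: [0.5006, -0.3333, 0.4526]
tool_rot: [3.138, -0.0, 0.76]
contact_force: [0.1, -0.4, -2.5]
opening: 0.0139
grip_force: 40.0
```

hand_motion(
  deltas=[0.016,-0.0155,0,0,0,0,0.0308,-0.0289,0,0,0,0,0.0308,-0.0289,0,0,0,0,0.0308,-0.0289,0,0,0,0,0.0308,-0.0289,0,0,0,0,0.0308,-0.0289,0,0,0,0,0.0308,-0.0289,0,0,0,0,0.0308,-0.0289,0,0,0,0],
)

```text
time: 4.67
tool_pos: [0.5138, -0.0939, 0.4492]
tool_rot: [-3.141, 0.0, 0.76]
contact_force: [-0.8, 0.0, -2.2]
opening: 0.0139
grip_force: 40.0
```

hand_motion(
  deltas=[0.0308,-0.0289,0,0,0,0,0.0308,-0.0289,0,0,0,0,0.0308,-0.0289,0,0,0,0,0.0308,-0.0289,0,0,0,0,0.0308,-0.0289,0,0,0,0,0.0308,-0.0289,0,0,0,0,0.0308,-0.0289,0,0,0,0,0.0308,-0.0289,0,0,0,0],
)

```text
time: 5.33
tool_pos: [0.5283, 0.1589, 0.4492]
tool_rot: [-3.142, 0.0, 0.76]
contact_force: [0.9, -0.2, -3.0]
opening: 0.0138
grip_force: 40.0
```

hand_motion(
  deltas=[0.0308,-0.0289,0,0,0,0,0.0308,-0.0289,0,0,0,0,0.0308,-0.0289,0,0,0,0,0.0308,-0.0289,0,0,0,0,0.0308,-0.0289,0,0,0,0,0.0308,-0.0289,0,0,0,0,0.0308,-0.0289,0,0,0,0,0.0455,-0.0422,0,0,0,0],
)

```text
time: 6.0
tool_pos: [0.5439, 0.4205, 0.4494]
tool_rot: [3.141, 0.001, 0.759]
contact_force: [2.1, 0.0, -1.4]
opening: 0.0138
grip_force: 40.0
```

Converted, -0.12 rad is -0.0382.

hand_motion(
  deltas=[0,0,0,0,0,-0.0382,0,0,0,0,0,-0.0382,0,0,0,0,0,-0.0382,0,0,0,0,0,-0.0382,0,0,0,0,0,-0.0382,0,0,0,0,0,-0.0382,0,0,0,0,0,-0.0382,0,0,0,0,0,-0.0382],
)

```text
time: 6.67
tool_pos: [0.5438, 0.4201, 0.4488]
tool_rot: [-3.141, 0.0, 1.726]
contact_force: [0.0, 0.5, -2.7]
opening: 0.0139
grip_force: 40.0
```

hand_motion(
  deltas=[0,0,0,0,0,-0.0382,0,0,0,0,0,-0.0382,0,0,0,0,0,-0.0382,0,0,0,0,0,-0.0382,0,0,0,0,0,-0.0382,0,0,0,0,0,-0.0382,0,0,0,0,0,-0.0382,0,0,0,0,0,-0.0382],
)

```text
time: 7.33
tool_pos: [0.5439, 0.4201, 0.4488]
tool_rot: [-3.141, -0.001, 2.686]
contact_force: [1.3, -0.8, -2.1]
opening: 0.014
grip_force: 40.0
```

hand_motion(
  deltas=[0,0,0,0,0,-0.0382,0,0,0,0,0,-0.0382,0,0,0,0,0,-0.0382,0,0,0,0,0,-0.0382,0,0,0,0,0,-0.0382,0,0,0,0,0,-0.0382,0,0,0,0,0,-0.0382,0,0,0,0,0,-0.0382],
)

```text
time: 8.0
tool_pos: [0.5438, 0.4201, 0.4487]
tool_rot: [-3.141, -0.001, -2.637]
contact_force: [0.6, 0.6, -2.7]
opening: 0.0138
grip_force: 40.0
```

hand_motion(
  deltas=[0,0,0,0,0,-0.0382,0,0,0,0,0,-0.0255,0,0,0,0,0,0,0,0,0,0,0,0,0,0,0,0,0,0],
)

```text
time: 8.42
tool_pos: [0.5439, 0.4202, 0.4487]
tool_rot: [3.142, -0.0, -2.445]
contact_force: [0.0, 0.7, -2.5]
opening: 0.014
grip_force: 40.0
```

Run:
```python
from h import *
np.set_printoptions(precision=4,suppress=True)
s=robot.observe();print(s["tool_pos"],s["tool_rot"],s["qpos"])
c=cam("wrist");cv2.imwrite("pics/w2.png",c["image"][:,:,::-1])
```

```text
[0.5439 0.4202 0.4487] [ 3.1416 -0.0005 -2.4454] [ 0.5464  0.6412  0.9118 -0.0001  1.589  -1.7206]
```

View pics/w2.png

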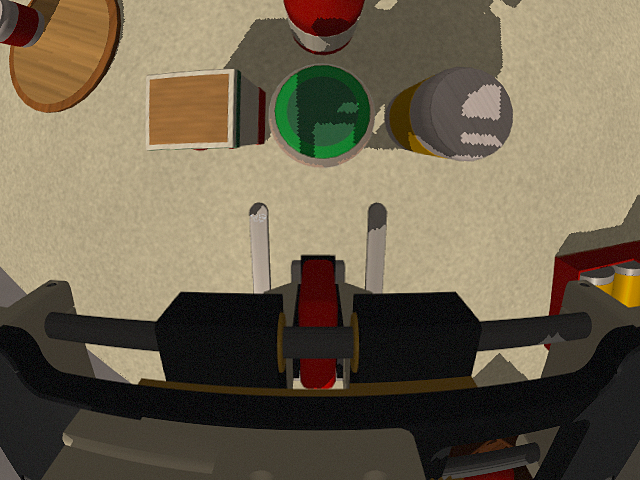

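The wrist view shows the tines at x≈259 and 376 (rows 205-290), the cap at (322,112), the carton at left and the corn at right, with a clear lane in between. Next I get the cap relative to the tines.

Create rel.py:
```python
from h import *
np.set_printoptions(precision=4,suppress=True)
n="wrist";c=cam(n);s=robot.observe();t=s["tool_pos"];y=s["tool_rot"][2]
R=np.array([[np.cos(y),np.sin(y)],[np.sin(y),-np.cos(y)]])
print(t,s["tool_rot"])
f=lambda p,z:R.T@(plane(c,n,p,z)[:2]-t[:2])
H=hsv(c);bs=blobs(green(H),(230,0,420,280),200)
k=cv2.convexHull(np.vstack(bs[:3]));e=cv2.fitEllipse(k);x0,y0,w,h=cv2.boundingRect(k)
print("cap ell",e,"box",(x0,y0,w,h),"tool@.134",f(e[0],.134),"@.127",f(e[0],.127))
pts=np.array([plane(c,n,p,.134)[:2] for p in k[:,0]]);X=least_squares(lambda q:np.hypot(*(pts-q[:2]).T)-q[2],[*pts.mean(0),.038],loss="soft_l1",f_scale=.001).x
print("circle fit world",X,"tool",R.T@(X[:2]-t[:2]))
zf=t[2]-.2387+.005
V=H[:,:,2].astype(int);S=H[:,:,1]
for r in (215,225,240,255,270):
    m=S[r]<55; out=[]
    for a,b in((225,300),(340,410)):
        q=np.where(m[a:b])[0]+a
        if len(q): out+=[q[0],q[-1]+1]
    if len(out)==4: print(r,out,[f((p,r),zf) for p in out][0], "mid y", np.mean([f((p,r),zf)[1] for p in out]), "y:",[round(f((p,r),zf)[1],4) for p in out])
```

```bash
python3 rel.py
```

Run:
```python
from h import *
# independent top-view circle estimate of cap rim at z .134
c=cam("top");k=blobs(green(hsv(c)),(150,240,200,290))[0]
pts=np.array([plane(c,"top",p,.134)[:2] for p in k[:,0]]);X=least_squares(lambda q:np.hypot(*(pts-q[:2]).T)-q[2],[*pts.mean(0),.038]).x;print("top",X)
```

```text
[0.544  0.4202 0.4487] [-3.1416 -0.0003 -2.4445]
cap ell ((322.0425720214844, 111.21839141845703), (92.61727142333984, 94.8594741821289), 93.23089599609375) box (275, 65, 95, 93) tool@.134 [0.0964 0.0047] @.127 [0.0969 0.0047]
circle fit world [0.4668 0.3617 0.0371] tool [0.0967 0.0047]
215 [np.int64(250), np.int64(268), np.int64(368), np.int64(386)] [ 0.0308 -0.0391] mid y 0.0013059823305152044 y: [np.float64(-0.0391), np.float64(-0.0282), np.float64(0.0308), np.float64(0.0417)]
225 [np.int64(250), np.int64(268), np.int64(368), np.int64(386)] [ 0.0246 -0.0393] mid y 0.00129645053793692 y: [np.float64(-0.0393), np.float64(-0.0284), np.float64(0.031), np.float64(0.0419)]
240 [np.int64(250), np.int64(268), np.int64(367), np.int64(386)] [ 0.0153 -0.0398] mid y 0.00113000345812222 y: [np.float64(-0.0398), np.float64(-0.0288), np.float64(0.0307), np.float64(0.0424)]
255 [np.int64(251), np.int64(269), np.int64(367), np.int64(384)] [ 0.0058 -0.0397] mid y 0.0011112049120001136 y: [np.float64(-0.0397), np.float64(-0.0286), np.float64(0.0311), np.float64(0.0416)]
270 [np.int64(252), np.int64(300), np.int64(340), np.int64(384)] [-0.004  -0.0397] mid y 0.0018657730008188305 y: [np.float64(-0.0397), np.float64(-0.0098), np.float64(0.0148), np.float64(0.0422)]
top [0.46643186 0.35701216 0.0306937 ]
```

hand_motion(
  deltas=[0,0.0045,0.008,0,0,0,0,0,0.0213,0,0,0,0,0,0.0267,0,0,0,0,0,0.0267,0,0,0,0,0,0.0267,0,0,0,0,0,0.0187,0,0,0,0,0,0.0093,0,0,0,0,0,0.0036,0,0,0],
)

```text
time: 9.23
tool_pos: [0.5415, 0.4229, 0.3411]
tool_rot: [3.141, -0.003, -2.443]
contact_force: [-0.8, 0.1, -2.2]
opening: 0.014
grip_force: 40.0
```

hand_motion(
  deltas=[0,0,0,0,0,0,0,0,0,0,0,0,0,0,0,0,0,0],
)

```text
time: 9.48
tool_pos: [0.542, 0.423, 0.3444]
tool_rot: [-3.141, 0.002, -2.443]
contact_force: [0.4, -0.1, -2.5]
opening: 0.0136
grip_force: 40.0
```

```bash
python3 rel.py
```

Run:
```python
from h import *
c=cam("wrist");cv2.imwrite("pics/w3.png",c["image"][:,:,::-1])
```

```text
[0.542  0.423  0.3443] [-3.1412  0.0022 -2.4429]
cap ell ((318.4710388183594, 96.79348754882812), (141.51458740234375, 145.555908203125), 90.85769653320312) box (246, 26, 146, 142) tool@.134 [0.096  0.0015] @.127 [0.0968 0.0015]
circle fit world [0.4669 0.3619 0.037 ] tool [0.0968 0.0015]
215 [np.int64(249), np.int64(268), np.int64(368), np.int64(387)] [ 0.03   -0.0398] mid y 0.0012201565574753073 y: [np.float64(-0.0398), np.float64(-0.0283), np.float64(0.0307), np.float64(0.0422)]
225 [np.int64(250), np.int64(268), np.int64(368), np.int64(386)] [ 0.0239 -0.0394] mid y 0.0012129359890837594 y: [np.float64(-0.0394), np.float64(-0.0285), np.float64(0.0309), np.float64(0.0419)]
240 [np.int64(250), np.int64(268), np.int64(367), np.int64(386)] [ 0.0146 -0.0399] mid y 0.0010501628571454383 y: [np.float64(-0.0399), np.float64(-0.0289), np.float64(0.0307), np.float64(0.0423)]
255 [np.int64(251), np.int64(269), np.int64(367), np.int64(385)] [ 0.005  -0.0398] mid y 0.001191510681898678 y: [np.float64(-0.0398), np.float64(-0.0286), np.float64(0.031), np.float64(0.0422)]
270 [np.int64(252), np.int64(300), np.int64(340), np.int64(384)] [-0.0048 -0.0397] mid y 0.001794529647854001 y: [np.float64(-0.0397), np.float64(-0.0099), np.float64(0.0147), np.float64(0.0421)]
```

View pics/w3.png

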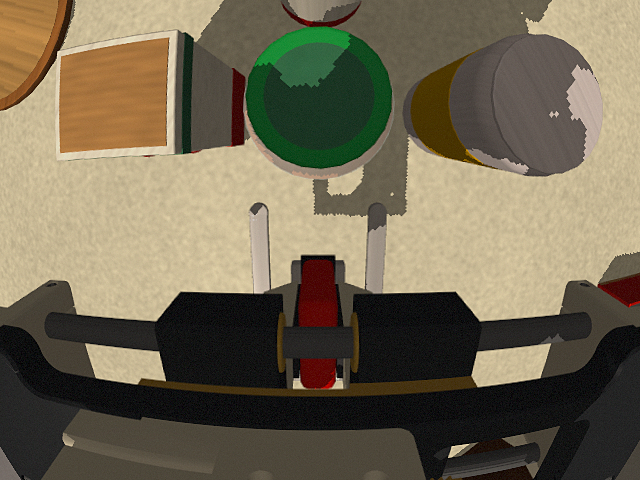

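The tines (mid 318) and the cap (318,97) are aligned to within 0.3 mm. I slide the fork in and watch the force.

Converted, 0.008 m is 0.0107, 0.0003 m is 0.0004.

hand_motion(
  deltas=[0.008,0.0004,0,0,0,0,0.0107,0,0,0,0,0,0.0107,0,0,0,0,0,0.0107,0,0,0,0,0,0.008,0,0,0,0,0,0.0053,0,0,0,0,0,0,0,0,0,0,0,0,0,0,0,0,0],
)

```text
time: 10.25
tool_pos: [0.511, 0.3973, 0.3433]
tool_rot: [-3.141, 0.001, -2.443]
contact_force: [-0.0, -0.3, -2.9]
opening: 0.0139
grip_force: 40.0
```

hand_motion(
  deltas=[0.008,0,0,0,0,0,0.0107,0,0,0,0,0,0.0107,0,0,0,0,0,0.0107,0,0,0,0,0,0.008,0,0,0,0,0,0.0053,0,0,0,0,0,0,0,0,0,0,0,0,0,0,0,0,0],
)

```text
time: 10.92
tool_pos: [0.4805, 0.3717, 0.3432]
tool_rot: [-3.141, 0.001, -2.443]
contact_force: [0.1, 0.5, -1.9]
opening: 0.014
grip_force: 40.0
```

```bash
python3 rel.py | head -4
```

```text
[0.4806 0.3718 0.3431] [-3.1415  0.0006 -2.4429]
cap ell ((317.8291015625, 243.88943481445312), (134.39158630371094, 136.85101318359375), 88.30573272705078) box (249, 177, 138, 103) tool@.134 [0.0201 0.0011] @.127 [0.018  0.0011]
circle fit world [0.4657 0.3607 0.0369] tool [0.0186 0.0011]
215 [np.int64(225), np.int64(256), np.int64(380), np.int64(407)] [ 0.0309 -0.0545] mid y 0.0006654924272846818 y: [np.float64(-0.0545), np.float64(-0.0355), np.float64(0.038), np.float64(0.0546)]
```

Converted, 0.005 m is 0.0067, 0.004 m is 0.0053.

hand_motion(
  deltas=[0.0053,0,0,0,0,0,0.0067,0,0,0,0,0,0.0067,0,0,0,0,0,0.0027,0,0,0,0,0,0,0,0,0,0,0,0,0,0,0,0,0,0,0,0,0,0,0],
)

```text
time: 11.55
tool_pos: [0.4682, 0.3614, 0.3431]
tool_rot: [-3.141, 0.0, -2.443]
contact_force: [-0.1, 0.5, -3.2]
opening: 0.0138
grip_force: 40.0
```

```bash
python3 rel.py | sed -n 2,3p
```

```text
cap ell ((317.794677734375, 271.2514953613281), (130.94009399414062, 133.39891052246094), 84.51904296875) box (251, 206, 134, 74) tool@.134 [0.0045 0.0011] @.127 [0.0018 0.0011]
circle fit world [0.4646 0.3598 0.0365] tool [0.0038 0.0011]
```

hand_motion(
  deltas=[0,0,-0.0027,0,0,0,0,0,-0.0027,0,0,0,0,0,-0.0027,0,0,0,0,0,-0.0027,0,0,0,0,0,0,0,0,0],
)

```text
time: 12.02
tool_pos: [0.4683, 0.3614, 0.3516]
tool_rot: [-3.141, 0.001, -2.443]
contact_force: [0.5, 0.3, -2.5]
opening: 0.0136
grip_force: 40.0
```

hand_motion(
  deltas=[0,0,-0.0013,0,0,0,0,0,-0.0013,0,0,0,0,0,-0.0013,0,0,0,0,0,-0.0013,0,0,0,0,0,0,0,0,0],
)

```text
time: 12.43
tool_pos: [0.4681, 0.3613, 0.3548]
tool_rot: [3.142, -0.001, -2.443]
contact_force: [-1.7, 0.2, -4.5]
opening: 0.0138
grip_force: 40.0
```

Converted, -0.002 m is -0.0027.

hand_motion(
  deltas=[0,0,-0.0027,0,0,0,0,0,-0.0027,0,0,0,0,0,-0.0027,0,0,0,0,0,-0.0027,0,0,0,0,0,-0.0027,0,0,0,0,0,0,0,0,0],
)

```text
time: 12.93
tool_pos: [0.4682, 0.3614, 0.3657]
tool_rot: [-3.141, 0.001, -2.443]
contact_force: [-0.9, 0.5, -3.6]
opening: 0.0135
grip_force: 40.0
```

hand_motion(
  deltas=[0,0,-0.004,0,0,0,0,0,-0.0053,0,0,0,0,0,-0.0053,0,0,0,0,0,-0.0053,0,0,0,0,0,-0.0053,0,0,0,0,0,-0.0053,0,0,0,0,0,0,0,0,0,0,0,0,0,0,0],
)

```text
time: 13.6
tool_pos: [0.4682, 0.3613, 0.3884]
tool_rot: [-3.141, 0.001, -2.443]
contact_force: [0.1, -0.1, -2.7]
opening: 0.0137
grip_force: 40.0
```

```bash
python3 rel.py | head -3
```

```text
[0.4681 0.3613 0.388 ] [-3.1415 -0.     -2.4429]
cap ell ((317.87969970703125, 264.7702941894531), (124.76201629638672, 127.74916076660156), 89.8134765625) box (254, 203, 129, 77) tool@.134 [-0.0083  0.0011] @.127 [-0.0108  0.0011]
circle fit world [0.4747 0.3683 0.0432] tool [-0.0095  0.0011]
```

Converted, -0.012 m is -0.016, -0.01 m is -0.0133.

hand_motion(
  deltas=[0,0,-0.0067,0,0,0,0,0,-0.0133,0,0,0,0,0,-0.016,0,0,0,0,0,-0.016,0,0,0,0,0,-0.016,0,0,0,0,0,-0.0133,0,0,0,0,0,-0.0067,0,0,0,0,0,0,0,0,0],
)

```text
time: 14.32
tool_pos: [0.4682, 0.3614, 0.4557]
tool_rot: [-3.141, 0.003, -2.443]
contact_force: [0.2, 0.8, -3.5]
opening: 0.0139
grip_force: 40.0
```

Run:
```python
from h import *
c=cam("side");w=cam("wrist")
a=cv2.resize(c["image"][220:450,180:410],(480,480),interpolation=cv2.INTER_CUBIC);b=cv2.resize(w["image"][150:400,200:440],(320,333))
o=np.zeros((480,800,3),np.uint8);o[:,:480]=a;o[:333,480:]=b
cv2.imwrite("pics/lift.png",o[:,:,::-1])
```

```text
(no output)
```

View pics/lift.png

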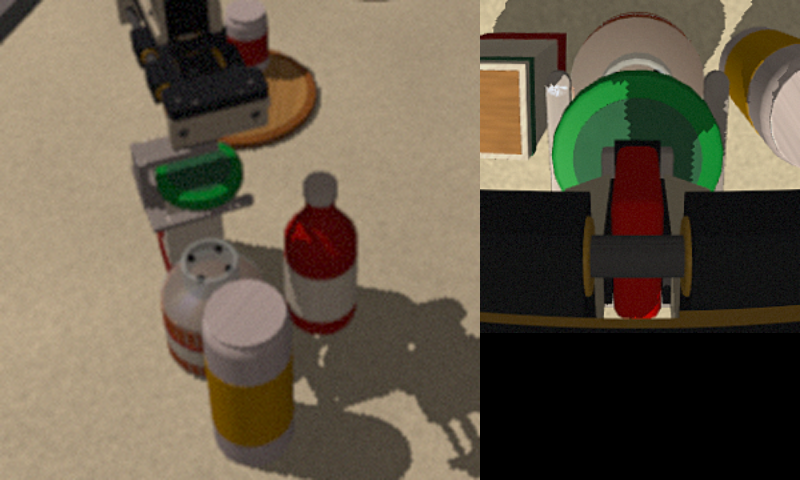

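The cap lies on the fork and the jar stands open: cap at side crop (200,175), jar mouth at (210,260). Next I get the board and paste from the first top picture.

Run:
```python
from h import *
np.set_printoptions(precision=4,suppress=True)
c=cam("top");img=cv2.imread("pics/top0.png");H=cv2.cvtColor(img,cv2.COLOR_BGR2HSV)
def circ(box,z,r):
    k=blobs(inr(H,(4,80,50),(22,255,255)),box)[0]
    pts=np.array([plane(c,"top",p,z)[:2] for p in cv2.convexHull(k)[:,0]])
    q=least_squares(lambda q:np.hypot(*(pts-q[:2]).T)-q[2],[*pts.mean(0),r],loss="soft_l1",f_scale=.001).x;print(q,len(pts))
circ((270,185,360,270),.012,.1);circ((405,225,470,290),.005,.075)
w=cam("wrist");s=robot.observe();Hw=hsv(w)
k=blobs(inr(Hw,(4,80,50),(22,255,255)),(0,0,640,480),500)
for b in k[:3]: print(cv2.boundingRect(b))
```

```text
[0.5846 0.0025 0.1009] 34
[ 0.5023 -0.3382  0.0756] 34
(9, 37, 110, 145)
(153, 203, 78, 65)
(138, 376, 339, 21)
```

Units first: shifts go in shares of 75 cm and turns go in shares of 180 degrees. So -0.0234 m is -0.0312, -0.014 m is -0.0187.

hand_motion(
  deltas=[0.0036,-0.0093,0,0,0,0,0.0073,-0.0187,0,0,0,0,0.0121,-0.0312,0,0,0,0,0.0121,-0.0312,0,0,0,0,0.0121,-0.0312,0,0,0,0,0.0121,-0.0312,0,0,0,0,0.0121,-0.0312,0,0,0,0,0.0121,-0.0312,0,0,0,0],
)

```text
time: 15.18
tool_pos: [0.5241, 0.1957, 0.4536]
tool_rot: [3.142, -0.001, -2.443]
contact_force: [0.4, -0.3, -3.0]
opening: 0.014
grip_force: 40.0
```

hand_motion(
  deltas=[0.0121,-0.0312,0,0,0,0,0.0121,-0.0312,0,0,0,0,0.0121,-0.0312,0,0,0,0,0.0121,-0.0312,0,0,0,0,0.0121,-0.0312,0,0,0,0,0.0121,-0.0312,0,0,0,0,0.0073,-0.0187,0,0,0,0,0.0036,-0.0093,0,0,0,0],
)

```text
time: 15.85
tool_pos: [0.5801, 0.0311, 0.4535]
tool_rot: [3.142, -0.001, -2.445]
contact_force: [-0.3, 0.3, -3.0]
opening: 0.0137
grip_force: 40.0
```

hand_motion(
  deltas=[0,0,0,0,0,0.0159,0,0,0,0,0,0.0318,0,0,0,0,0,0.0318,0,0,0,0,0,0.0318,0,0,0,0,0,0.0318,0,0,0,0,0,0.0159,0,0,0,0,0,0,0,0,0,0,0,0],
)

```text
time: 16.52
tool_pos: [0.5794, 0.034, 0.4539]
tool_rot: [3.141, -0.0, -2.94]
contact_force: [-0.2, 0.2, -3.7]
opening: 0.0139
grip_force: 40.0
```

```bash
python3 rel.py | head -2
```

```text
[0.5795 0.0339 0.4539] [ 3.1414 -0.0002 -2.9404]
cap ell ((317.8834228515625, 265.01458740234375), (125.10242462158203, 127.63782501220703), 83.35446166992188) box (254, 203, 128, 77) tool@.134 [-0.0312  0.001 ] @.127 [-0.0337  0.001 ]
```

Converted, 0.018 m is 0.024, 0.012 m is 0.016.

hand_motion(
  deltas=[0,0,0.008,0,0,0,0,0,0.016,0,0,0,0,0,0.024,0,0,0,0,0,0.024,0,0,0,0,0,0.024,0,0,0,0,0,0.024,0,0,0,0,0,0.024,0,0,0,0,0,0.024,0,0,0],
)

```text
time: 17.23
tool_pos: [0.5794, 0.0335, 0.3267]
tool_rot: [3.142, -0.0, -2.942]
contact_force: [-0.5, 0.7, -3.0]
opening: 0.014
grip_force: 40.0
```

hand_motion(
  deltas=[0,0,0.024,0,0,0,0,0,0.016,0,0,0,0,0,0.0093,0,0,0,0,0,0.0053,0,0,0,0,0,0.004,0,0,0,0,0,0.004,0,0,0,0,0,0,0,0,0,0,0,0,0,0,0],
)

```text
time: 17.9
tool_pos: [0.5798, 0.0334, 0.2815]
tool_rot: [-3.141, 0.001, -2.943]
contact_force: [0.0, 0.2, -2.8]
opening: 0.0136
grip_force: 40.0
```

```bash
python3 rel.py | head -2
```

```text
[0.5798 0.0334 0.2816] [-3.1412  0.0011 -2.9428]
cap ell ((317.8972473144531, 265.07415771484375), (126.01609802246094, 127.55581665039062), 82.73719024658203) box (254, 203, 128, 77) tool@.134 [0.0307 0.0006] @.127 [0.0281 0.0006]
```

hand_motion(
  deltas=[0,0,0.0027,0,0,0,0,0,0.0027,0,0,0,0,0,0.0027,0,0,0,0,0,0.0027,0,0,0,0,0,0.0027,0,0,0,0,0,0.0013,0,0,0,0,0,0,0,0,0,0,0,0,0,0,0],
)

```text
time: 18.62
tool_pos: [0.5797, 0.0334, 0.27]
tool_rot: [-3.141, 0.0, -2.943]
contact_force: [-0.3, 0.3, -3.9]
opening: 0.0139
grip_force: 40.0
```

```bash
python3 rel.py | head -2
```

```text
[0.5797 0.0334 0.27  ] [-3.1415  0.0001 -2.9429]
cap ell ((317.90301513671875, 264.8956298828125), (126.1817855834961, 127.5623550415039), 94.75650787353516) box (254, 202, 128, 78) tool@.134 [0.035  0.0007] @.127 [0.0325 0.0007]
```

Converted, 0.0015 m is 0.002, 0.001 m is 0.0013.

hand_motion(
  deltas=[0,0,0.0013,0,0,0,0,0,0.002,0,0,0,0,0,0.002,0,0,0,0,0,0.002,0,0,0,0,0,0.002,0,0,0,0,0,0.0013,0,0,0,0,0,0,0,0,0,0,0,0,0,0,0],
)

```text
time: 19.33
tool_pos: [0.5796, 0.0334, 0.2619]
tool_rot: [-3.142, -0.0, -2.943]
contact_force: [0.6, -0.3, -2.0]
opening: 0.0139
grip_force: 40.0
```

```bash
python3 rel.py | head -2
```

Run:
```python
from h import *
w=cam("wrist");c=cam("side");o=np.hstack([cv2.resize(w["image"][100:400,170:470],(400,400)),cv2.resize(c["image"][190:310,220:340],(400,400),interpolation=cv2.INTER_CUBIC)]);cv2.imwrite("pics/place.png",o[:,:,::-1])
```

```text
[0.5797 0.0334 0.262 ] [-3.1415  0.     -2.943 ]
cap ell ((317.88812255859375, 269.6920166015625), (130.34986877441406, 131.915283203125), 97.82984161376953) box (252, 205, 133, 75) tool@.134 [0.0363 0.0007] @.127 [0.0337 0.0007]
```

View pics/place.png

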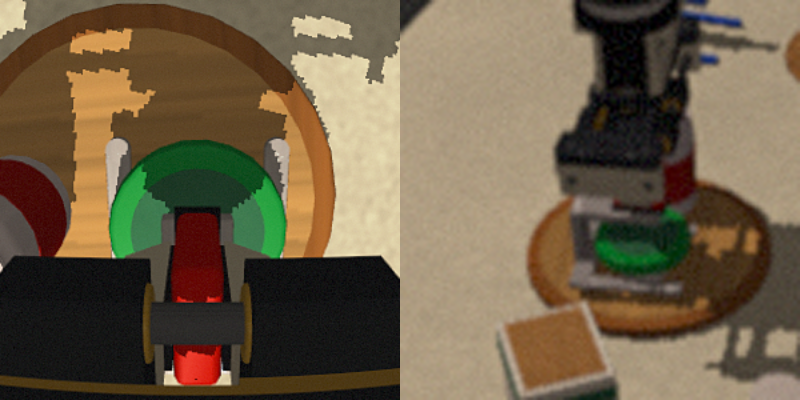

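The picture shows the cap standing on the board, right of the paste can and inside the edge, with the fork dropped clear below the head. I draw it out.

Converted, -0.014 m is -0.0187, -0.012 m is -0.016.

hand_motion(
  deltas=[-0.0053,0,0,0,0,0,-0.0107,0,0,0,0,0,-0.016,0,0,0,0,0,-0.0187,0,0,0,0,0,-0.0187,0,0,0,0,0,-0.0187,0,0,0,0,0,-0.0187,0,0,0,0,0,-0.0187,0,0,0,0,0],
)

```text
time: 20.15
tool_pos: [0.673, 0.0523, 0.2619]
tool_rot: [-3.141, 0.0, -2.943]
contact_force: [-0.0, -0.1, -3.1]
opening: 0.0139
grip_force: 40.0
```

hand_motion(
  deltas=[-0.0107,0,0,0,0,0,-0.0053,0,0,0,0,0,0,0,0,0,0,0,0,0,0,0,0,0,0,0,0,0,0,0],
)

```text
time: 20.57
tool_pos: [0.6832, 0.0543, 0.2618]
tool_rot: [3.142, -0.001, -2.943]
contact_force: [-0.1, -0.8, -2.8]
opening: 0.0136
grip_force: 40.0
```

Run:
```python
from h import *
np.set_printoptions(precision=4,suppress=True)
n="wrist";c=cam(n);k=cv2.convexHull(blobs(green(hsv(c)),(150,0,450,280),200)[0])
pts=np.array([plane(c,n,p,.05)[:2] for p in k[:,0]]);print("cap",least_squares(lambda q:np.hypot(*(pts-q[:2]).T)-q[2],[*pts.mean(0),.038],loss="soft_l1",f_scale=.001).x)
k=blobs(inr(hsv(c),(4,80,50),(22,255,255)),(0,0,640,270),500)[0]
```

```text
cap [0.5784 0.034  0.0371]
```

Converted, -0.024 m is -0.032, -0.018 m is -0.024.

hand_motion(
  deltas=[0,0,-0.0107,0,0,0,0,0,-0.024,0,0,0,0,0,-0.032,0,0,0,0,0,-0.032,0,0,0,0,0,-0.032,0,0,0,0,0,-0.032,0,0,0,0,0,-0.016,0,0,0,0,0,-0.008,0,0,0],
)

```text
time: 21.28
tool_pos: [0.6833, 0.0542, 0.4059]
tool_rot: [-3.14, 0.005, -2.943]
contact_force: [-0.1, -0.1, -2.2]
opening: 0.0142
grip_force: 40.0
```

hand_motion(
  deltas=[0.0073,-0.01,0,0,0,0,0.0147,-0.0201,0,0,0,0,0.0243,-0.0336,0,0,0,0,0.0243,-0.0336,0,0,0,0,0.0243,-0.0336,0,0,0,0,0.0243,-0.0336,0,0,0,0,0.0243,-0.0336,0,0,0,0,0.0243,-0.0336,0,0,0,0],
)

```text
time: 21.95
tool_pos: [0.593, -0.1425, 0.4006]
tool_rot: [3.14, -0.002, -2.943]
contact_force: [0.5, 0.1, -2.3]
opening: 0.0139
grip_force: 40.0
```

hand_motion(
  deltas=[0.0243,-0.0336,0,0,0,0,0.0243,-0.0336,0,0,0,0,0.0243,-0.0336,0,0,0,0,0.0243,-0.0336,0,0,0,0,0.0243,-0.0336,0,0,0,0,0.0243,-0.0336,0,0,0,0,0.0147,-0.0201,0,0,0,0,0.0073,-0.01,0,0,0,0],
)

```text
time: 22.62
tool_pos: [0.5036, -0.3386, 0.4006]
tool_rot: [3.14, -0.002, -2.946]
contact_force: [0.8, 0.1, -2.2]
opening: 0.0138
grip_force: 40.0
```

hand_motion(
  deltas=[0,0,0,0,0,0,0,0,0,0,0,0,0,0,0,0,0,0],
)

```text
time: 22.87
tool_pos: [0.5061, -0.3349, 0.4017]
tool_rot: [3.141, -0.0, -2.942]
contact_force: [0.4, 0.3, -2.8]
opening: 0.0139
grip_force: 40.0
```

Converted, 0.026 m is 0.0347, 0.022 m is 0.0293.

hand_motion(
  deltas=[0,0,0.0133,0,0,0,0,0,0.0267,0,0,0,0,0,0.0347,0,0,0,0,0,0.0347,0,0,0,0,0,0.0347,0,0,0,0,0,0.0293,0,0,0,0,0,0.016,0,0,0,0,0,0.0107,0,0,0],
)

```text
time: 23.53
tool_pos: [0.5058, -0.3345, 0.2493]
tool_rot: [3.138, -0.002, -2.941]
contact_force: [0.2, 0.2, -2.6]
opening: 0.014
grip_force: 40.0
```

hand_motion(
  deltas=[0,0,0.0027,0,0,0,0,0,0.0013,0,0,0,0,0,0,0,0,0,0,0,0,0,0,0],
)

```text
time: 23.87
tool_pos: [0.5061, -0.3361, 0.2501]
tool_rot: [-3.14, 0.001, -2.943]
contact_force: [0.1, 0.3, -2.4]
opening: 0.0141
grip_force: 40.0
```

hand_motion(
  deltas=[0,0,0.0013,0,0,0,0,0,0.0013,0,0,0,0,0,0.0013,0,0,0,0,0,0.0007,0,0,0,0,0,0,0,0,0,0,0,0,0,0,0],
)

```text
time: 24.37
tool_pos: [0.5057, -0.3361, 0.2455]
tool_rot: [-3.142, -0.0, -2.943]
contact_force: [-0.1, -0.0, -2.1]
opening: 0.0138
grip_force: 40.0
```

Converted, 0.0007 m is 0.0009, 0.0006 m is 0.0008.

hand_motion(
  deltas=[0,0,0.0009,0,0,0,0,0,0.0009,0,0,0,0,0,0.0008,0,0,0,0,0,0,0,0,0,0,0,0,0,0,0],
)

```text
time: 24.78
tool_pos: [0.5057, -0.3361, 0.2439]
tool_rot: [-3.141, 0.0, -2.943]
contact_force: [-1.5, 1.0, 1.5]
opening: 0.0138
grip_force: 40.0
```

hand_motion(
  deltas=[0,0,0.0007,0,0,0,0,0,0,0,0,0,0,0,0,0,0,0],
)

```text
time: 25.03
tool_pos: [0.5056, -0.3361, 0.2438]
tool_rot: [-3.141, 0.0, -2.943]
contact_force: [-2.7, 1.7, 6.6]
opening: 0.0135
grip_force: 40.0
```

Touchdown is felt, so I open gently and withdraw upward.

Converted, -0.0006 m is -0.0008.

hand_motion(
  deltas=[0,0,-0.0008,0,0,0,0,0,0,0,0,0,0,0,0,0,0,0],
  clamp_n=8,
)

```text
time: 25.28
tool_pos: [0.5057, -0.3362, 0.2438]
tool_rot: [-3.141, 0.0, -2.943]
contact_force: [-1.2, -0.4, 2.7]
opening: 0.0139
grip_force: 8.0
```

hand_motion(
  deltas=[0,0,0,0,0,0,0,0,0,0,0,0,0,0,0,0,0,0,0,0,0,0,0,0,0,0,0,0,0,0,0,0,0,0,0,0],
  aperture=0.05,
)

```text
time: 25.78
tool_pos: [0.5057, -0.3361, 0.2436]
tool_rot: [-3.142, 0.0, -2.943]
contact_force: [-0.6, 0.2, 0.2]
opening: 0.048
grip_force: 0.0
```

hand_motion(
  deltas=[0,0,-0.008,0,0,0,0,0,-0.02,0,0,0,0,0,-0.0267,0,0,0,0,0,-0.0333,0,0,0,0,0,-0.0333,0,0,0,0,0,-0.0267,0,0,0,0,0,-0.0107,0,0,0,0,0,0,0,0,0],
)

```text
time: 26.45
tool_pos: [0.5059, -0.3362, 0.3652]
tool_rot: [-3.138, 0.003, -2.943]
contact_force: [0.2, -0.7, -0.1]
opening: 0.0498
grip_force: 0.0
```

hand_motion(
  deltas=[0,0,0,0,0,0,0,0,0,0,0,0,0,0,0,0,0,0],
)

```text
time: 26.7
tool_pos: [0.5055, -0.3359, 0.3609]
tool_rot: [3.139, -0.002, -2.943]
contact_force: [0.7, -0.5, 0.2]
opening: 0.05
grip_force: 0.0
```

Run:
```python
from h import *
w=cam("wrist");s=cam("side");o=np.zeros((400,800,3),np.uint8)
o[:,:400]=cv2.resize(w["image"][80:300,200:420],(400,400));o[:,400:]=cv2.resize(s["image"][170:420,220:390][:, :],(400,400))
cv2.imwrite("pics/end.png",o[:,:,::-1])
```

```text
(no output)
```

View pics/end.png

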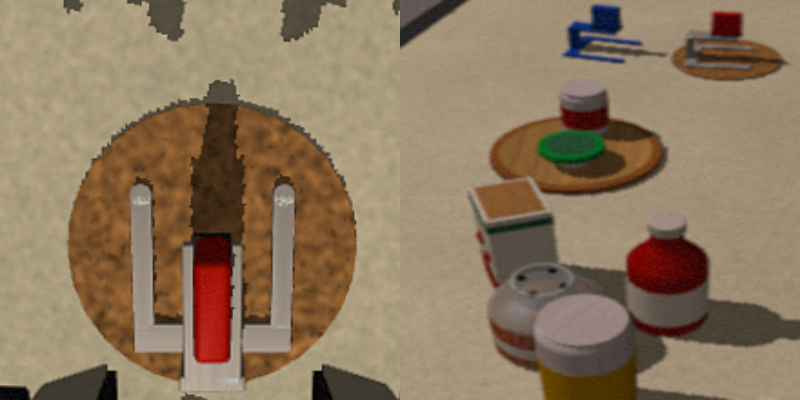

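The puller stands upright and centred on the mat (left half). The cap stands on the board at (572,147) by the can, and the jar and goods are in place. I hand in.

```bash
python3 -c "
from cell import robot
print(robot.hand_in())"
```

```text
the job is handed in; nothing more can be done
None
```

I handed the job in at about 27 s: the cap stands upright on the board beside the small can, the puller is back upright near the middle of its mat, and the jar and other goods look undisturbed in the last picture; no verdict was returned.

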